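# Prime the spinning lathe's hand lubricator

## Task

Prime the lathe's green hand lubricator: with your fingertips push its swivelling dust cover right clear of the black plunger, then press the plunger all the way down and let it come all the way up, again and again, until the little steel indicator pin beside it stands fully out. Leave the cover swung aside and the plunger up, do not touch the pin itself, and pick up or shift nothing else on the bench.

Things in the scene. Friction and masses are not known exactly. Their poses are not given: they have to be found in the camera images.
- lubricator: Green hand lubricator fixed to the table, standing at a different place and yaw each time. Origin: on the table, on the vertical axis of the plunger. Its axes: x to the back (where the copper pipes leave), y to the side with the indicator pin, z up. Housing from x = -38 to 74 mm, y = -80 to 104 mm, top 85 mm above the table; base plate from x = -55 to 95, y = -105 to 125 mm, 10 mm thick.
- plunger (a joint): Plunger travel in m: 0 up, 0.025 pressed all the way down. A spring brings it back: about 6 N at the start of the stroke and 10 N at its end, up to 15 N while it also pushes the pin out, with a hard stop at the end. While pressed the plunger drives a ratchet inside the housing.
- plunger_top (a point): Centre of the top face of the plunger's black mushroom head (44 mm across, 13 mm thick, flat top 36 mm across); 135 mm above the table when up, moves straight down 25 mm. At the start the cover hides it from above, its underside 8 mm above the head.
- cover (a joint): Angle of the aluminium swivel dust cover in rad: 0 lies over the plunger (it starts at 0 to 0.2), growing as it swings counterclockwise seen from above about a vertical pivot, with the post moving first towards the lubricator's -y side (away from the pin) and then to the back; stop at 2.0. Above 1.0 it is clear of the plunger. It stays where it is left; about 1 N at its post moves it.
- cover_post (a point): Centre of the top of the upright steel post on the cover, by which the cover is pushed: 14 mm diameter, standing 34 mm above the cover plate, top 180 mm above the table. 75 mm from the pivot; at joint value 0 it stands at x = -15, y = 0 mm in the lubricator's frame. The cover is a disc of 54 mm diameter whose centre is 60 mm from the pivot, on a 22 mm wide arm; its upper face is 147 mm above the table.
- cover_pivot (a point): Centre of the cover's pivot, at the cover's upper face, 147 mm above the table; at x = 60, y = 0 mm in the lubricator's frame. Fixed.
- indicator (a joint): How far the indicator pin stands out, in m: starts at 0 to 0.012 and is fully out at about 0.040 (0.039 to 0.042). Each full stroke of the plunger raises it by about 10 mm (the first one by 3 to 16 mm), so three or four full strokes are needed; a short stroke, or one that does not come back all the way, may raise it little or not at all. As the plunger comes up the pin stays where it is (to within 1 mm).
- pin_top (a point): Centre of the top of the indicator pin's head (17 mm across, 6 mm thick, on a 10 mm steel stem); at x = 0, y = 75 mm in the lubricator's frame; 100 mm above the table when fully in, 140 mm when fully out.
- pin: The indicator pin itself, steel, to be left untouched. Its origin lies inside the housing, 100 mm below the pin's top.
- spun_cup: Loose bystander: spun aluminium cup, 72 mm across the rim, 60 mm tall, standing about 190 mm to the lubricator's +y side. Origin: centre of its foot.
- mandrel: Loose bystander: turned steel forming mandrel, 60 mm across, 60 mm tall, standing about 180 mm to the lubricator's -y side. Origin: centre of its foot.
- screwdriver: Loose bystander: screwdriver lying in front of the lubricator. Origin: middle of the tool.
- collar: Loose bystander: brass collar, 56 mm across, 22 mm tall, in front of the lubricator. Origin: centre of its underside.
- oil_bottle: Loose bystander: grey bottle, 60 mm across, 150 mm tall, at the right of the table. Origin: centre of its foot.
- hammer: Loose bystander: hammer lying at the right of the table. Origin: middle of the tool.
- spun_bowl: Loose bystander: spun copper bowl, 120 mm across, 45 mm tall, at the left of the table. Origin: centre of its foot.
- brush: Loose bystander: brush lying at the left of the table. Origin: middle of the tool.

How it is judged (in metres and radians):
On the way, in this order (a step that is already met when the one before it is completed fails the run):
1. the dust cover is swung clear of the plunger (beyond 1.0 rad) (value of joint cover above 1 rad), for 0.1 s.
2. the plunger is pressed down by the robot's fingers (value of joint plunger above 0.018 m and contact force between the fingers and anything else above 2 N), for 0.04 s.
3. the indicator pin stands fully out (over 35 mm) with the plunger back up (value of joint indicator above 0.035 m and value of joint plunger below 0.003 m), for 0.1 s.
At the end, for the whole second after the job is handed in: The indicator pin stands more than 35 mm out (40 is full), the plunger is back up (within 3 mm), and the cover is still swung beyond 1.0 rad (all of step 3 and value of joint cover above 1 rad); the robot touches nothing.
It fails at once if the indicator pin is touched by the robot (contact force between any of the fingers, the arm and pin above 0.5 N).
It fails at once if a loose thing on the bench is lifted or shifted by more than 30 mm (distance of any of spun_cup, mandrel, screwdriver, collar, oil_bottle, hammer, spun_bowl, brush from where it was at the start of the episode above 0.03 m).
It also fails if it takes over 51 s, if anything falls off the work surface, if the arm or the gripper's body presses on something with over 40 N, if the wrist force passes 120 N, or if a joint passes its speed limit or range.

## Robot

A 6-joint arm with a two-finger parallel gripper is mounted at the origin on the work surface. World frame = base frame: x ahead of the robot, y to its left, z up, the work surface at z = 0. Lengths are in mm, angles in rad, forces in N, time in s.
With the tool pointing down it reaches from about 300 to 775 mm from the base axis. Payload 14.6 kg.
Tool frame: the origin (TCP) lies on the centre line of the jaws, within the pads' length; the fingertips stand ahead of it and the grasp point (between the pads) is the TCP (manip.tip_reach is the z of the fingertips in the tool frame, in mm); z points along the fingers, y is the direction in which the jaws open and shut (so a half turn about z gives the same grasp; the last joint's range is limited). The gripper opens to 94 mm and grips with 3 to 60 N. Pads are 16 mm wide; open, the fingers measure 119 mm over their backs; the gripper's body (75 mm by 177 mm) begins 78 mm behind the grasp point.
Start: joints at [-1.3, 0.3, 1.521, -0, 1.321, -0.067], TCP at [182.269, -518.91, 224.446] pointing down, gripper open.
Joint ranges: [-3.03, 3.03], [-0.79, 2.21], [0.23, 2.52], [-1.04, 4.18], [0, 3.07], [-2.55, 2.55]. Speed limits (rad/s): [2.22, 2.22, 2.57, 3.14, 3.14, 3.14].

## Interface

Orientations are given as [roll, pitch, yaw] about the fixed x, y, z axes, in that order (R = Rz(yaw) Ry(pitch) Rx(roll)).
In Python, from cell import manip, camera, search_frame, masks_of, tip_of gives the robot as it stands.
- The arm moves only by the tool send_rows, never from a script. Its argument "plan" is a list of rows, each an object with "travel": the shift along the tool's x, y, z in mm, a list of three; "delta_rot": the turn, a rotation vector about the tool's x, y, z in degrees, a list of three; "fingers": the gripper's target within -1 to 1 (shut at 1, half-way at 0, fully open at -1). In form: [{"travel": [dx, dy, dz], "delta_rot": [wx, wy, wz], "fingers": fingers}, ...]. A call has 1 to 20 rows; each row shifts and turns the commanded pose from where the row before left it, along the tool's axes as they then stand; what a row does not reach is not made up. A row lasts 1/8 s, in which the tool goes at most 62.5 mm and 10.7 degrees, less where a joint would pass 70% of its speed; a pose out of reach is approached as far as the arm can. A call is refused whole if a number of a shift passes 62.5 or a number of a turn 10.7, either way. A call with a gripper value outside its range is refused whole. The fingers move at their own pace and stop on an object; "grip_force" is the grip in N (left out, the last holds). Time passes only in rows, so rows that do not move let the fingers close. It gives the time, the measured TCP pose, the force and the opening at its end, in the units of the state.
- manip.read_state(): the state, without advancing time (a new reading comes with each control period).
- camera(name): name is "scene" or "top" or "wrist"; returns a dict with "color" (400x640x3 uint8, red, green, blue), "z_map" (400x640 float32, mm along the optical axis (not along the pixel's ray), 0 where there is no reading), "fov_y" (degrees; the focal length in pixels is half the picture's height over the tangent of half this angle, whatever the lens; pixels are square), "cx", "cy" (the principal point, pixels), "world_from_camera" (4x4, takes a point from camera to world coordinates); the wrist camera has in their place "tool_from_camera" (4x4, takes a point from camera to tool coordinates, whose origin is the TCP and whose axes are the flange's). Camera axes: x right, y up, looking along -z (the intrinsics and any distortion apply to the point x, -y, -z); pixel columns grow to the right and rows downward; lengths in mm; the calibration is good to about 2 mm. The wrist camera is an equidistant fisheye: a pixel r from the principal point sees the ray r / f radians off the axis. A picture is of the moment at which its call begins: read the wrist's pose just before it.
- manip.sign_off(): hands the job in, once; it reports no verdict.
Trained networks look in the newest picture that a camera, given by its name, has taken for a name from the list of things; names that differ only in an ending like _2 or _b are one class to them, and where a whole thing is asked for, a point or a joint stands for the part that bears it (a point fixed in the world has none). Each returns a list of dicts, best first, with "confidence" (0 to 1); they miss things now and then, are a little off and sometimes report something else, mostly with a low value. They report only what shows in the picture. A call takes as long as a camera call.
- search_frame(name, camera): "at" ([x, y, z] in mm, in the coordinates of the camera as it stood for that picture, good to about 4 mm: the middle of the surface that is visible of it).
- masks_of(name, camera): "region" (400x640 bool, what is visible of it).
- tip_of(name, camera): "at" ([x, y, z] in mm, in the coordinates of the camera as it stood for that picture, good to about 4 mm: a listed point, or the origin of a listed thing).
The state is a dict: "clock": time; "joints": joint angles; "qd": joint speeds; "effort": joint torques, N m; "eef_pos": TCP position; "eef_rot": TCP orientation; "wrist_force": force on the tool from outside, world axes, zero at the start; "moment": the same for the moment, N m; "finger_gap": finger opening in mm.
Only numpy, scipy, OpenCV 4.12 (cv2) and the standard library are available. Lean on these libraries where they do the work, as an engineer would, in place of code of your own. Each camera call takes 0.05 s, during which the arm holds its last target. There are 200 camera calls.

## Working session

There is one attempt and no reset: what is moved stays moved. The work goes in short steps, Python scripts to look and compute and a tool call to move; the robot and the scene stay as the last step left them, time stands still between calls to the robot, and variables do not carry over. Pictures are saved under pics/ and viewed, about 8 in all and at most 12, crops included, and the job is handed in when it is done.

Besides the shell and the picture viewer there is one more tool, called after ">>>" by a JSON object that holds its "fn" and its "kwargs". send_rows: Moves the arm, as the interface text tells. Its arguments: {"type":"object","properties":{"plan":{"type":"array"},"grip_force":{"type":"number"}},"required":["plan"]}

```bash
mkdir -p pics; cat > h.py <<'E'
import numpy as np, cv2
from cell import manip, camera, search_frame, masks_of, tip_of
def w(c,p):
    M=np.array(c["world_from_camera"]); return (M@np.append(p,1))[:3]
E
python3 - <<'E'
from h import *
ims=[]
for n in ("top","scene"):
    c=camera(n)
    cv2.imwrite(f"pics/{n}0.png",c["color"][:,:,::-1])
    for t in ("cover_post","cover_pivot","pin_top","plunger_top","lubricator","mandrel","spun_cup","oil_bottle","collar","screwdriver","spun_bowl"):
        r=tip_of(t,n)
        print(n,t,[(np.round(w(c,x["at"])).tolist(),round(x["confidence"],2)) for x in r[:2]])
s=manip.read_state(); print(s["clock"],s["eef_pos"],s["eef_rot"],s["wrist_force"],manip.tip_reach)
E
```

```text
top cover_post [([568.0, -81.0, 180.0], 0.58), ([597.0, -479.0, -1.0], 0.4)]
top cover_pivot [([636.0, -105.0, 149.0], 0.91)]
top pin_top [([608.0, -14.0, 102.0], 0.41)]
top plunger_top [([570.0, -81.0, 181.0], 0.45)]
top lubricator [([583.0, -86.0, -2.0], 0.86), ([609.0, -13.0, 104.0], 0.6)]
top mandrel [([636.0, 95.0, -2.0], 0.71), ([543.0, -259.0, 3.0], 0.56)]
top spun_cup [([641.0, 95.0, -5.0], 0.95)]
top oil_bottle [([596.0, -479.0, 0.0], 0.76)]
top collar [([516.0, 45.0, -6.0], 0.65)]
top screwdriver [([438.0, -106.0, -2.0], 0.88), ([640.0, -103.0, 149.0], 0.3)]
top spun_bowl [([559.0, 456.0, -1.0], 0.58), ([377.0, -471.0, -1.0], 0.55)]
scene cover_post [([570.0, -79.0, 178.0], 0.87)]
scene cover_pivot [([634.0, -106.0, 144.0], 0.75)]
scene pin_top [([607.0, -12.0, 106.0], 0.51)]
scene plunger_top [([557.0, 455.0, -2.0], 0.47), ([582.0, -84.0, 138.0], 0.44)]
scene lubricator [([581.0, -81.0, -2.0], 0.9)]
scene mandrel [([539.0, -253.0, -1.0], 0.93)]
scene spun_cup [([639.0, 95.0, -4.0], 0.58)]
scene oil_bottle [([593.0, -474.0, -1.0], 0.86)]
scene collar [([515.0, 49.0, 1.0], 0.62), ([372.0, -464.0, -1.0], 0.26)]
scene screwdriver [([436.0, -100.0, 1.0], 0.58)]
scene spun_bowl [([582.0, -80.0, 139.0], 0.74), ([557.0, 460.0, -1.0], 0.56)]
1.2 [ 182.27864943 -518.90855674  224.44411131] [-3.14156997e+00 -2.26434372e-05  3.37768999e-01] [ 0.30614666 -0.0690965  -0.43216606] 19.0
```

View pics/scene0.png

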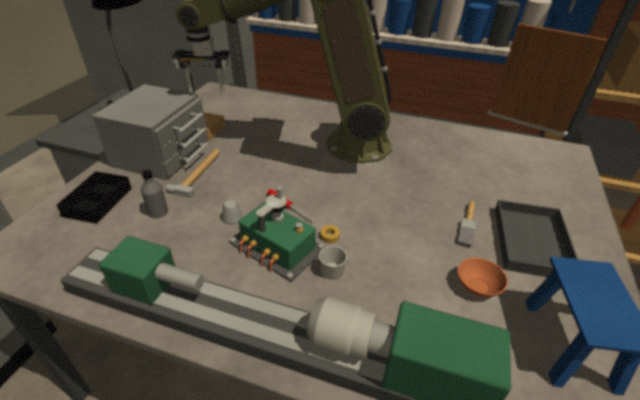

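>>> {"fn": "send_rows", "kwargs": {"plan": [{"travel":[0,0,-5],"delta_rot":[0,0,10],"fingers":1},{"travel":[0,0,-5],"delta_rot":[0,0,10],"fingers":1},{"travel":[0,0,-5],"delta_rot":[0,0,10],"fingers":1},{"travel":[0,0,-5],"delta_rot":[0,0,10.2],"fingers":1}]}}

```text
clock: 1.7
eef_pos: [182.3, -518.9, 244.6]
eef_rot: [3.142, -0.0, -0.37]
wrist_force: [-0.0, 0.2, 0.2]
finger_gap: 57.3
```

```bash
python3 - <<'E'
from h import *
c=camera("top"); z=c["z_map"]; f=200/np.tan(np.radians(c["fov_y"]/2))
v,u=np.nonzero(z>0); d=z[v,u]
P=np.c_[(u-c["cx"])/f*d,-(v-c["cy"])/f*d,-d,np.ones(len(d))]@np.array(c["world_from_camera"]).T
x,y,h=P[:,0],P[:,1],P[:,2]
for X in range(100,800,50):
    print(X,[int(h[(x>=X)&(x<X+50)&(y>=Y)&(y<Y+50)].max(initial=-1)) for Y in range(-800,150,50)])
E
```

```text
100 [-1, -1, -1, 51, 532, 543, 556, 580, 600, 614, 627, 641, 647, 655, -1, 654, 590, 407, 327]
150 [203, 204, 206, 204, 525, 535, 553, 581, 596, 609, 622, 633, 639, 693, 697, 693, 636, 507, 342]
200 [206, 204, 205, 205, 205, 539, 547, 557, 549, 5, 6, 5, 5, 689, 698, 696, 656, 489, 321]
250 [204, 205, 205, 205, 205, 191, 29, 6, 5, 6, 5, 7, 9, 677, 692, 686, 6, 6, 6]
300 [204, 205, 206, 206, 205, 190, 29, 6, 6, 5, 7, 5, 6, 7, 5, 6, 5, 5, 6]
350 [204, 204, 204, 204, 206, 192, 167, 6, 6, 6, 6, 6, 24, 6, 6, 5, 5, 5, 8]
400 [205, 206, 205, 205, 204, 190, 29, 6, 5, 7, 6, 19, 31, 31, 17, 6, 6, 6, 5]
450 [6, 6, 202, 203, 181, 27, 32, 31, 5, 5, 5, 6, 6, 8, 20, 19, 26, 24, 7]
500 [6, 54, 53, 54, 8, 25, 30, 27, 8, 5, 64, 62, 87, 91, 86, 13, 27, 27, 7]
550 [46, 53, 11, 53, 7, 102, 154, 98, 7, 5, 66, 63, 89, 151, 183, 94, 91, 5, 6]
600 [7, 53, 48, 53, 5, 5, 152, 91, 5, 5, 6, 19, 89, 151, 152, 109, 88, 64, 66]
650 [6, 55, 11, 56, 6, 9, 5, 8, 7, 5, 8, 7, 42, 149, 88, 90, 83, 63, 63]
700 [6, 54, 54, 55, 6, 6, 6, 6, 8, 6, 7, 5, 5, 6, 7, 19, 17, 6, 6]
750 [6, 6, 6, 5, 6, 6, 6, 7, 5, 7, 7, 7, 7, 6, 7, 7, 7, 9, 5]
```

>>> {"fn": "send_rows", "kwargs": {"plan": [{"travel":[8,-20,0],"delta_rot":[0,0,0],"fingers":1},{"travel":[15,-42,0],"delta_rot":[0,0,0],"fingers":1},{"travel":[15,-42,0],"delta_rot":[0,0,0],"fingers":1},{"travel":[15,-42,0],"delta_rot":[0,0,0],"fingers":1},{"travel":[15,-42,0],"delta_rot":[0,0,0],"fingers":1},{"travel":[15,-42,0],"delta_rot":[0,0,0],"fingers":1},{"travel":[15,-42,0],"delta_rot":[0,0,0],"fingers":1},{"travel":[15,-42,0],"delta_rot":[0,0,0],"fingers":1},{"travel":[15,-42,0],"delta_rot":[0,0,0],"fingers":1},{"travel":[15,-42,0],"delta_rot":[0,0,0],"fingers":1},{"travel":[15,-42,0],"delta_rot":[0,0,0],"fingers":1},{"travel":[15,-42,0],"delta_rot":[0,0,0],"fingers":1},{"travel":[15,-42,0],"delta_rot":[0,0,0],"fingers":1},{"travel":[15,-42,0],"delta_rot":[0,0,0],"fingers":1},{"travel":[8,-13,0],"delta_rot":[0,0,0],"fingers":1},{"travel":[0,0,0],"delta_rot":[0,0,0],"fingers":1}]}}

```text
clock: 3.75
eef_pos: [585.4, -52.3, 244.0]
eef_rot: [3.141, 0.001, -0.361]
wrist_force: [-0.2, -0.6, 0.1]
finger_gap: 0.3
```

>>> {"fn": "send_rows", "kwargs": {"plan": [{"travel":[-8,0,15],"delta_rot":[0,0,0],"fingers":1},{"travel":[0,0,25],"delta_rot":[0,0,0],"fingers":1},{"travel":[0,0,20],"delta_rot":[0,0,0],"fingers":1},{"travel":[0,0,10],"delta_rot":[0,0,0],"fingers":1},{"travel":[0,0,0],"delta_rot":[0,0,0],"fingers":1}]}}

```text
clock: 4.38
eef_pos: [577.6, -50.6, 174.4]
eef_rot: [3.141, 0.001, -0.364]
wrist_force: [0.1, 0.7, 0.4]
finger_gap: 0.4
```

```bash
python3 - <<'E'
from h import *
s=manip.read_state(); print(s["eef_pos"],s["wrist_force"])
c=camera("scene"); cv2.imwrite("pics/s1.png",cv2.resize(c["color"][130:310,180:420,::-1],None,fx=3,fy=3,interpolation=2))
for t in ("cover_post","pin_top","cover_pivot"): print(t,[(np.round(w(c,x["at"])).tolist(),round(x["confidence"],2)) for x in tip_of(t,"scene")[:2]])
E
```

```text
[577.57070155 -50.62847966 174.39351965] [0.05466885 0.68930935 0.44111408]
cover_post [([567.0, -76.0, 180.0], 0.57)]
pin_top [([603.0, -11.0, 107.0], 0.58)]
cover_pivot [([633.0, -102.0, 145.0], 0.7)]
```

View pics/s1.png

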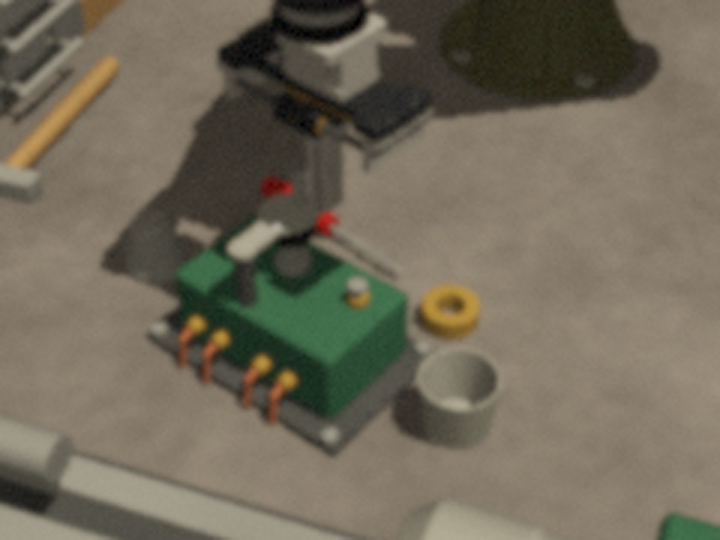

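>>> {"fn": "send_rows", "kwargs": {"plan": [{"travel":[0,6,0],"delta_rot":[0,0,0],"fingers":1},{"travel":[0,6,0],"delta_rot":[0,0,0],"fingers":1},{"travel":[-2,10.6,0],"delta_rot":[0,0,-8],"fingers":1},{"travel":[-2,10.6,0],"delta_rot":[0,0,-8],"fingers":1},{"travel":[-2,10.6,0],"delta_rot":[0,0,-8],"fingers":1},{"travel":[-2,10.6,0],"delta_rot":[0,0,-8],"fingers":1},{"travel":[0,0,0],"delta_rot":[0,0,0],"fingers":1}]}}

```text
clock: 5.45
eef_pos: [559.3, -102.1, 174.5]
eef_rot: [3.141, -0.0, 0.193]
wrist_force: [0.4, -0.3, -0.5]
finger_gap: 0.3
```

```bash
python3 - <<'E'
from h import *
s=manip.read_state(); print(s["eef_pos"],s["wrist_force"])
c=camera("scene")
for t in ("cover_post","pin_top","cover_pivot","plunger_top"): print(t,[(np.round(w(c,x["at"])).tolist(),round(x["confidence"],2)) for x in tip_of(t,"scene")[:2]])
E
```

```text
[ 559.33302034 -102.14979413  174.52787165] [ 0.38233366 -0.32221708 -0.47208132]
cover_post [([571.0, -121.0, 177.0], 0.54)]
pin_top [([605.0, -13.0, 108.0], 0.38)]
cover_pivot [([636.0, -99.0, 148.0], 0.8), ([541.0, -252.0, -0.0], 0.58)]
plunger_top [([583.0, -80.0, 137.0], 0.73)]
```

>>> {"fn": "send_rows", "kwargs": {"plan": [{"travel":[-2,10.6,0],"delta_rot":[0,0,-8],"fingers":1},{"travel":[-2,10.6,0],"delta_rot":[0,0,-8],"fingers":1},{"travel":[-2,10.6,0],"delta_rot":[0,0,-8],"fingers":1},{"travel":[-2,10.6,0],"delta_rot":[0,0,-8],"fingers":1},{"travel":[-2,10.6,0],"delta_rot":[0,0,-8],"fingers":1},{"travel":[-2,10.6,0],"delta_rot":[0,0,-8],"fingers":1},{"travel":[-2,10.6,0],"delta_rot":[0,0,-8],"fingers":1},{"travel":[0,0,0],"delta_rot":[0,0,0],"fingers":1},{"travel":[0,-15,0],"delta_rot":[0,0,0],"fingers":1},{"travel":[0,-15,0],"delta_rot":[0,0,0],"fingers":1}]}}

```text
clock: 6.95
eef_pos: [561.3, -155.3, 174.3]
eef_rot: [-3.141, -0.0, 1.168]
wrist_force: [0.2, -0.7, 0.3]
finger_gap: 0.5
```

```bash
python3 - <<'E'
from h import *
s=manip.read_state(); print(s["eef_pos"],s["wrist_force"])
for n in ("scene","top"):
  c=camera(n)
  if n=="scene": cv2.imwrite("pics/s2.png",cv2.resize(c["color"][130:310,180:420,::-1],None,fx=3,fy=3,interpolation=2))
  for t in ("cover_post","pin_top","cover_pivot","plunger_top"): print(t,[(np.round(w(c,x["at"])).tolist(),round(x["confidence"],2)) for x in tip_of(t,n)[:2]])
E
```

```text
[ 561.30656026 -155.26249927  174.27923217] [ 0.17702642 -0.69413978  0.26234687]
cover_post [([613.0, -167.0, 179.0], 0.75), ([634.0, -101.0, 146.0], 0.7)]
pin_top [([604.0, -11.0, 106.0], 0.48), ([514.0, 50.0, 3.0], 0.33)]
cover_pivot [([634.0, -102.0, 145.0], 0.79)]
plunger_top [([584.0, -80.0, 137.0], 0.5)]
cover_post []
pin_top [([375.0, -472.0, -1.0], 0.44), ([609.0, -15.0, 106.0], 0.4)]
cover_pivot [([636.0, -105.0, 151.0], 0.6)]
plunger_top [([580.0, -82.0, 135.0], 0.62)]
```

View pics/s2.png

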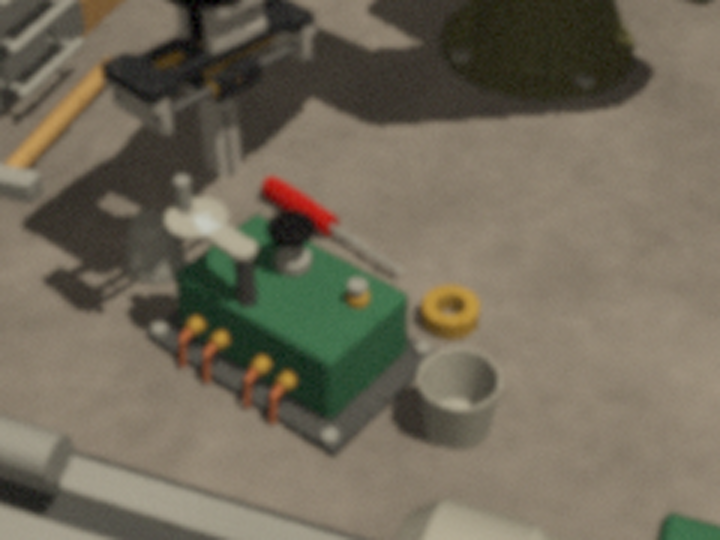

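>>> {"fn": "send_rows", "kwargs": {"plan": [{"travel":[25,-3,0],"delta_rot":[0,0,0],"fingers":1},{"travel":[30,-4,0],"delta_rot":[0,0,0],"fingers":1},{"travel":[20,-3,5],"delta_rot":[0,0,0],"fingers":1},{"travel":[0,0,5],"delta_rot":[0,0,0],"fingers":1},{"travel":[0,0,0],"delta_rot":[0,0,0],"fingers":1}]}}

```text
clock: 8.07
eef_pos: [581.5, -83.5, 163.8]
eef_rot: [-3.141, 0.0, 1.172]
wrist_force: [-0.2, -0.3, -0.9]
finger_gap: 0.3
```

>>> {"fn": "send_rows", "kwargs": {"plan": [{"travel":[0,0,7],"delta_rot":[0,0,0],"fingers":1},{"travel":[0,0,7],"delta_rot":[0,0,0],"fingers":1},{"travel":[0,0,7],"delta_rot":[0,0,0],"fingers":1},{"travel":[0,0,7],"delta_rot":[0,0,0],"fingers":1},{"travel":[0,0,5],"delta_rot":[0,0,0],"fingers":1},{"travel":[0,0,0],"delta_rot":[0,0,0],"fingers":1}]}}

```text
clock: 8.82
eef_pos: [581.9, -83.6, 132.0]
eef_rot: [3.141, 0.0, 1.172]
wrist_force: [-3.6, -1.6, 9.2]
finger_gap: 0.4
```

>>> {"fn": "send_rows", "kwargs": {"plan": [{"travel":[0,0,2],"delta_rot":[0,0,0],"fingers":1},{"travel":[0,0,0],"delta_rot":[0,0,0],"fingers":1}]}}

```text
clock: 9.07
eef_pos: [581.9, -83.6, 130.3]
eef_rot: [3.14, 0.0, 1.172]
wrist_force: [-4.5, -1.2, 12.1]
finger_gap: 0.5
```

>>> {"fn": "send_rows", "kwargs": {"plan": [{"travel":[0,0,2],"delta_rot":[0,0,0],"fingers":1},{"travel":[0,0,0],"delta_rot":[0,0,0],"fingers":1}]}}

```text
clock: 9.32
eef_pos: [582.0, -83.6, 129.2]
eef_rot: [3.14, 0.0, 1.172]
wrist_force: [-9.3, -0.1, 19.0]
finger_gap: 0.5
```

>>> {"fn": "send_rows", "kwargs": {"plan": [{"travel":[0,0,1],"delta_rot":[0,0,0],"fingers":1},{"travel":[0,0,0],"delta_rot":[0,0,0],"fingers":1}]}}

```text
clock: 9.57
eef_pos: [582.1, -83.6, 129.1]
eef_rot: [3.139, 0.0, 1.172]
wrist_force: [-12.4, -0.6, 28.2]
finger_gap: 0.5
```

>>> {"fn": "send_rows", "kwargs": {"plan": [{"travel":[0,0,-7],"delta_rot":[0,0,0],"fingers":1},{"travel":[0,0,-8],"delta_rot":[0,0,0],"fingers":1},{"travel":[0,0,-8],"delta_rot":[0,0,0],"fingers":1},{"travel":[0,0,-8],"delta_rot":[0,0,0],"fingers":1},{"travel":[0,0,-7],"delta_rot":[0,0,0],"fingers":1},{"travel":[0,0,0],"delta_rot":[0,0,0],"fingers":1},{"travel":[0,0,0],"delta_rot":[0,0,0],"fingers":1}]}}

```text
clock: 10.45
eef_pos: [581.7, -82.8, 164.0]
eef_rot: [-3.141, 0.0, 1.172]
wrist_force: [0.1, -0.1, -0.4]
finger_gap: 0.5
```

```bash
cat > chk.py <<'E'
from h import *
import sys
for n in ("scene","top"):
  c=camera(n)
  if n=="scene": cv2.imwrite(f"pics/{sys.argv[1]}.png",cv2.resize(c["color"][160:260,230:350,::-1],None,fx=5,fy=5,interpolation=2))
  for t in ("pin_top","plunger_top","cover_post"): print(n,t,[(np.round(w(c,x["at"])).tolist(),round(x["confidence"],2)) for x in tip_of(t,n)[:2]])
E
python3 chk.py p1
```

```text
scene pin_top [([604.0, -11.0, 119.0], 0.42)]
scene plunger_top [([586.0, -83.0, 137.0], 0.44)]
scene cover_post [([611.0, -166.0, 180.0], 0.91)]
top pin_top [([606.0, -11.0, 119.0], 0.56), ([326.0, 419.0, -0.0], 0.17)]
top plunger_top []
top cover_post []
```

View pics/p1.png

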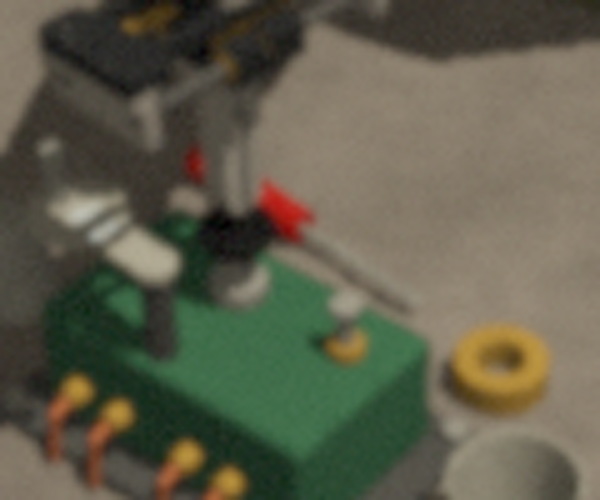

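>>> {"fn": "send_rows", "kwargs": {"plan": [{"travel":[0,0,8],"delta_rot":[0,0,0],"fingers":1},{"travel":[0,0,8],"delta_rot":[0,0,0],"fingers":1},{"travel":[0,0,8],"delta_rot":[0,0,0],"fingers":1},{"travel":[0,0,8],"delta_rot":[0,0,0],"fingers":1},{"travel":[0,0,6],"delta_rot":[0,0,0],"fingers":1},{"travel":[0,0,0],"delta_rot":[0,0,0],"fingers":1},{"travel":[0,0,0],"delta_rot":[0,0,0],"fingers":1}]}}

```text
clock: 11.72
eef_pos: [582.2, -82.9, 129.1]
eef_rot: [3.139, -0.0, 1.172]
wrist_force: [-13.1, 2.7, 28.8]
finger_gap: 0.7
```

>>> {"fn": "send_rows", "kwargs": {"plan": [{"travel":[0,0,-8],"delta_rot":[0,0,0],"fingers":1},{"travel":[0,0,-8],"delta_rot":[0,0,0],"fingers":1},{"travel":[0,0,-8],"delta_rot":[0,0,0],"fingers":1},{"travel":[0,0,-8],"delta_rot":[0,0,0],"fingers":1},{"travel":[0,0,-6],"delta_rot":[0,0,0],"fingers":1},{"travel":[0,0,0],"delta_rot":[0,0,0],"fingers":1},{"travel":[0,0,0],"delta_rot":[0,0,0],"fingers":1}]}}

```text
clock: 12.6
eef_pos: [581.6, -82.8, 164.0]
eef_rot: [-3.141, 0.0, 1.172]
wrist_force: [0.2, 0.5, 0.5]
finger_gap: 0.6
```

```bash
python3 chk.py p2
```

```text
scene pin_top [([581.0, -80.0, 1.0], 0.66), ([604.0, -11.0, 129.0], 0.43)]
scene plunger_top [([586.0, -82.0, 136.0], 0.62), ([440.0, -103.0, 2.0], 0.18)]
scene cover_post [([612.0, -169.0, 179.0], 0.94)]
top pin_top [([609.0, -15.0, 129.0], 0.45)]
top plunger_top [([638.0, 93.0, -2.0], 0.44)]
top cover_post []
```

Pin at 129 mm, up from 119. Another full stroke.

>>> {"fn": "send_rows", "kwargs": {"plan": [{"travel":[0,0,8],"delta_rot":[0,0,0],"fingers":1},{"travel":[0,0,8],"delta_rot":[0,0,0],"fingers":1},{"travel":[0,0,8],"delta_rot":[0,0,0],"fingers":1},{"travel":[0,0,8],"delta_rot":[0,0,0],"fingers":1},{"travel":[0,0,6],"delta_rot":[0,0,0],"fingers":1},{"travel":[0,0,0],"delta_rot":[0,0,0],"fingers":1},{"travel":[0,0,0],"delta_rot":[0,0,0],"fingers":1}]}}

```text
clock: 13.88
eef_pos: [582.2, -82.9, 129.1]
eef_rot: [3.139, -0.0, 1.172]
wrist_force: [-11.9, 1.8, 30.5]
finger_gap: 0.6
```

>>> {"fn": "send_rows", "kwargs": {"plan": [{"travel":[0,0,-8],"delta_rot":[0,0,0],"fingers":1},{"travel":[0,0,-8],"delta_rot":[0,0,0],"fingers":1},{"travel":[0,0,-8],"delta_rot":[0,0,0],"fingers":1},{"travel":[0,0,-8],"delta_rot":[0,0,0],"fingers":1},{"travel":[0,0,-6],"delta_rot":[0,0,0],"fingers":1},{"travel":[0,0,0],"delta_rot":[0,0,0],"fingers":1},{"travel":[0,0,0],"delta_rot":[0,0,0],"fingers":1}]}}

```text
clock: 14.75
eef_pos: [581.7, -82.8, 164.0]
eef_rot: [-3.141, 0.0, 1.172]
wrist_force: [0.3, -0.3, 0.0]
finger_gap: 0.5
```

```bash
python3 chk.py p3
```

```text
scene pin_top [([606.0, -11.0, 138.0], 0.48), ([559.0, 458.0, -2.0], 0.32)]
scene plunger_top [([585.0, -82.0, 136.0], 0.59)]
scene cover_post [([610.0, -166.0, 177.0], 0.64), ([516.0, 50.0, 0.0], 0.42)]
top pin_top [([608.0, -15.0, 143.0], 0.57), ([555.0, 460.0, -0.0], 0.25)]
top plunger_top [([597.0, -476.0, -2.0], 0.23)]
top cover_post [([555.0, 456.0, -2.0], 0.39)]
```

View pics/p3.png

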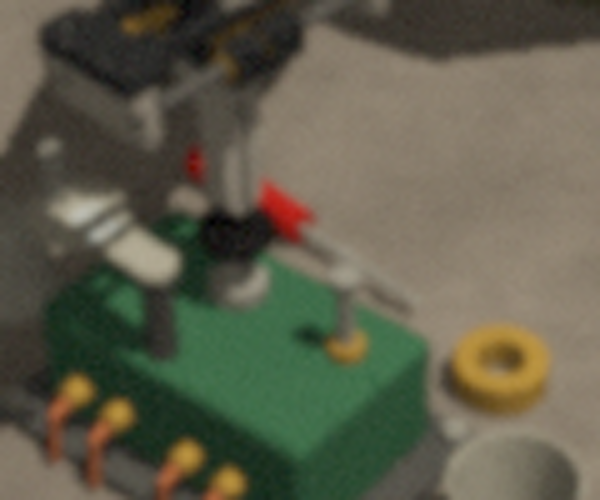

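>>> {"fn": "send_rows", "kwargs": {"plan": [{"travel":[0,0,-20],"delta_rot":[0,0,0],"fingers":1},{"travel":[0,0,-30],"delta_rot":[0,0,0],"fingers":1},{"travel":[0,0,-30],"delta_rot":[0,0,0],"fingers":1},{"travel":[0,0,0],"delta_rot":[0,0,0],"fingers":1}]}}

```text
clock: 15.65
eef_pos: [582.5, -83.0, 246.6]
eef_rot: [3.138, -0.001, 1.172]
wrist_force: [0.1, 0.6, -0.7]
finger_gap: 0.5
```

```bash
python3 - <<'E'
from h import *
for k in range(4):
 for n in ("scene","top"):
  c=camera(n)
  for t in ("pin_top","plunger_top","cover_post"):
   r=[(np.round(w(c,x["at"]),1).tolist(),round(x["confidence"],2)) for x in tip_of(t,n)]
   print(n,t,[q for q in r if q[0][2]>60][:1])
z=c["z_map"]; f=200/np.tan(np.radians(c["fov_y"]/2))
v,u=np.nonzero(z>0); d=z[v,u]
P=(np.c_[(u-c["cx"])/f*d,-(v-c["cy"])/f*d,-d,np.ones(len(d))]@np.array(c["world_from_camera"]).T)[:,:3]
m=np.hypot(P[:,0]-607,P[:,1]+13)<16; print(np.sort(P[m,2])[-12:].round())
m=np.hypot(P[:,0]-612,P[:,1]+167)<12; print("post",np.sort(P[m,2])[-6:].round())
c=camera("scene"); cv2.imwrite("pics/p4.png",cv2.resize(c["color"][160:260,220:340,::-1],None,fx=5,fy=5,interpolation=2))
print(manip.read_state()["clock"])
E
```

```text
scene pin_top [([607.1, -9.0, 138.3], 0.43)]
scene plunger_top [([583.5, -81.2, 135.5], 0.58)]
scene cover_post [([611.2, -168.7, 180.6], 0.86)]
top pin_top []
top plunger_top []
top cover_post [([611.7, -171.4, 179.9], 0.38)]
scene pin_top [([606.2, -13.1, 143.0], 0.43)]
scene plunger_top [([581.2, -79.2, 137.5], 0.76)]
scene cover_post [([611.9, -168.7, 177.8], 0.6)]
top pin_top [([607.9, -12.1, 136.4], 0.57)]
top plunger_top []
top cover_post [([612.5, -169.6, 178.1], 0.53)]
scene pin_top [([606.6, -10.7, 137.3], 0.55)]
scene plunger_top [([582.9, -83.0, 139.8], 0.63)]
scene cover_post [([610.5, -167.5, 176.7], 0.68)]
top pin_top [([606.7, -15.5, 137.5], 0.61)]
top plunger_top []
top cover_post [([610.3, -167.9, 178.1], 0.55)]
scene pin_top [([606.5, -9.4, 138.7], 0.53)]
scene plunger_top [([587.4, -79.1, 140.9], 0.78)]
scene cover_post [([610.1, -168.0, 177.7], 0.9)]
top pin_top [([609.0, -13.7, 138.5], 0.46)]
top plunger_top []
top cover_post [([610.8, -168.9, 179.1], 0.57)]
[139. 139. 140. 140. 140. 140. 141. 143. 143. 510. 512. 522.]
post [148. 148. 149. 149. 151. 151.]
17.3
```

View pics/p4.png

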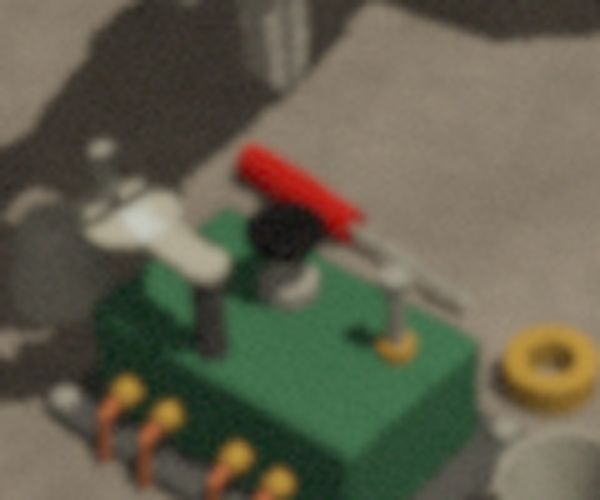

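The pin reads about 138–140 mm, which is near full but only about 3 mm over the limit. There is plenty of time left, so I'll add one more full stroke to be sure.

>>> {"fn": "send_rows", "kwargs": {"plan": [{"travel":[0,0,30],"delta_rot":[0,0,0],"fingers":1},{"travel":[0,0,30],"delta_rot":[0,0,0],"fingers":1},{"travel":[0,0,20],"delta_rot":[0,0,0],"fingers":1},{"travel":[0,0,8],"delta_rot":[0,0,0],"fingers":1},{"travel":[0,0,8],"delta_rot":[0,0,0],"fingers":1},{"travel":[0,0,8],"delta_rot":[0,0,0],"fingers":1},{"travel":[0,0,8],"delta_rot":[0,0,0],"fingers":1},{"travel":[0,0,6],"delta_rot":[0,0,0],"fingers":1},{"travel":[0,0,0],"delta_rot":[0,0,0],"fingers":1},{"travel":[0,0,0],"delta_rot":[0,0,0],"fingers":1}]}}

```text
clock: 18.55
eef_pos: [582.2, -82.9, 129.2]
eef_rot: [3.14, -0.0, 1.172]
wrist_force: [-9.9, 1.1, 18.6]
finger_gap: 0.4
```

>>> {"fn": "send_rows", "kwargs": {"plan": [{"travel":[0,0,-8],"delta_rot":[0,0,0],"fingers":1},{"travel":[0,0,-8],"delta_rot":[0,0,0],"fingers":1},{"travel":[0,0,-8],"delta_rot":[0,0,0],"fingers":1},{"travel":[0,0,-8],"delta_rot":[0,0,0],"fingers":1},{"travel":[0,0,-6],"delta_rot":[0,0,0],"fingers":1},{"travel":[0,0,-20],"delta_rot":[0,0,0],"fingers":1},{"travel":[0,0,-30],"delta_rot":[0,0,0],"fingers":1},{"travel":[0,0,-30],"delta_rot":[0,0,0],"fingers":1},{"travel":[0,0,0],"delta_rot":[0,0,0],"fingers":1},{"travel":[0,0,0],"delta_rot":[0,0,0],"fingers":1}]}}

```text
clock: 19.8
eef_pos: [581.5, -82.8, 243.4]
eef_rot: [-3.14, 0.0, 1.172]
wrist_force: [0.2, -0.2, -0.1]
finger_gap: 0.7
```

```bash
python3 - <<'E'
from h import *
for k in range(3):
 for n in ("scene","top"):
  c=camera(n)
  for t in ("pin_top","plunger_top","cover_post"):
   r=[(np.round(w(c,x["at"]),1).tolist(),round(x["confidence"],2)) for x in tip_of(t,n)]
   print(n,t,[q for q in r if q[0][2]>60][:1])
z=c["z_map"]; f=200/np.tan(np.radians(c["fov_y"]/2))
v,u=np.nonzero(z>0); d=z[v,u]
P=(np.c_[(u-c["cx"])/f*d,-(v-c["cy"])/f*d,-d,np.ones(len(d))]@np.array(c["world_from_camera"]).T)[:,:3]
m=np.hypot(P[:,0]-607,P[:,1]+13)<16; print(np.sort(P[m,2])[-12:].round())
for t in ("mandrel","spun_cup","collar","screwdriver"): print(t,[(np.round(w(c,x["at"])).tolist(),round(x["confidence"],2)) for x in tip_of(t,"top")[:1]])
c=camera("scene"); cv2.imwrite("pics/p5.png",cv2.resize(c["color"][160:260,220:340,::-1],None,fx=5,fy=5,interpolation=2))
print(manip.read_state()["clock"])
E
```

```text
scene pin_top [([606.7, -11.4, 141.6], 0.64)]
scene plunger_top [([582.3, -83.2, 138.7], 0.75)]
scene cover_post [([609.1, -167.2, 176.5], 0.66)]
top pin_top [([604.8, -13.7, 138.2], 0.51)]
top plunger_top []
top cover_post [([611.8, -170.3, 179.7], 0.37)]
scene pin_top [([606.4, -12.7, 139.4], 0.66)]
scene plunger_top [([582.5, -82.0, 137.8], 0.59)]
scene cover_post [([609.5, -167.0, 178.8], 0.68)]
top pin_top [([605.5, -12.7, 138.1], 0.6)]
top plunger_top []
top cover_post [([614.2, -169.9, 182.7], 0.57)]
scene pin_top [([604.0, -14.1, 137.5], 0.5)]
scene plunger_top [([585.5, -80.7, 138.9], 0.49)]
scene cover_post [([610.9, -167.7, 177.6], 0.82)]
top pin_top [([605.5, -14.0, 138.7], 0.41)]
top plunger_top []
top cover_post [([612.7, -170.8, 177.3], 0.62)]
[141. 141. 141. 142. 142. 142. 142. 143. 143. 510. 515. 522.]
mandrel [([540.0, -259.0, 1.0], 0.72)]
spun_cup [([639.0, 96.0, -3.0], 0.68)]
collar [([542.0, -259.0, 0.0], 0.69)]
screwdriver []
21.25
```

View pics/p5.png

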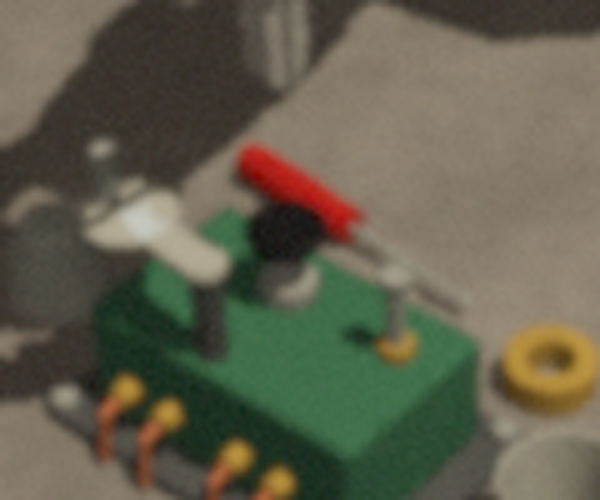

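The extra stroke moved the pin by less than about 2 mm, so it is at its stop. The plunger is up, the cover is aside at about 1.6 rad, and the tool is clear of everything.

```bash
python3 -c "
from h import *
print(manip.sign_off())"
```

```text
the job is handed in; nothing more can be done
None
```

The lubricator is primed and the job is handed in. I handed in at about 21 s of the 51 s; `sign_off` gives no verdict.

- **What I did:** I pushed the dust cover's post round with the closed fingertips to about 1.6 rad. I then pressed the plunger through four full strokes to its hard stop, with wrist force at or below about 31 N, and let it come all the way up after each one.
- **Pin:** Its top went from about 106 to 119, 129, then 138–140 mm above the table. The fourth stroke raised it by less than about 2 mm, so it is at its stop. The final readings were 137.5–141.6 mm from the networks and about 141–143 mm from depth, which reads 2–3 mm high.
- **Plunger and cover:** The plunger reads 138–139 mm against a nominal 135 mm when up, which is within camera error. The cover post is still at about (611, −168), where it was left. The fingers are more than 85 mm above the plunger head and wrist force is about zero.
- **Bystanders:** The mandrel and cup are where they started. The last network check missed the screwdriver and mistook the mandrel for the collar. In the pictures, both the screwdriver and the collar look unmoved. I did not re-measure the bottle, hammer, bowl or brush at the end, but after the first move away from the start the arm worked only around the lubricator.

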